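# Weigh a packed art tray on a sprung hand scale

## Robot

A 6-joint arm with a two-finger parallel gripper is mounted at the origin on the work surface. World frame = base frame: x ahead of the robot, y to its left, z up, the work surface at z = 0. Lengths are in m, angles in degrees, forces in N, time in s.
With the tool pointing down it reaches from about 0.35 to 0.875 m from the base axis. Payload 4.2 kg.
Tool frame: the origin (TCP) lies midway between the tips of the shut fingers; the grasp point (between the pads) lies 19 mm behind it; z points along the fingers, y is the line along which they close (so a half turn about z gives the same grasp; the last joint's range is limited). The gripper opens to 85 mm and grips with 20 to 120 N. Pads are 22 mm wide; open, the fingers measure 114 mm over their backs; the gripper's body (76 mm by 85 mm) begins 54 mm behind the grasp point. The pads swing forward as they close: fully open they stand 13 mm farther back than shut.
Start: joints at [-60.183, 22.042, 0.453, 0, -68.411, -14.817], TCP at [0.162, -0.604, 0.231] pointing down, gripper open.
Joint ranges: [-179.83, 179.83], [-69.29, 118.12], [-61.27, 80.66], [-181.25, 117.63], [-171.15, -9.14], [-177.46, 177.46]. Speed limits (degrees/s): [159.86, 159.86, 180, 180, 180, 180].

## Interface

Orientations are given as a 3x3 rotation matrix whose columns are the frame's x, y, z axes.
In Python, from station import robot gives the robot as it stands.
- The arm moves only by the shell command python3 drive.py 'ROWS' [OPENING] [FORCE]. ROWS is rows parted by semicolons, their numbers by spaces, 1 to 12 of them, each of 6 numbers: dx, dy, dz in m, then a rotation vector rx, ry, rz in degrees; each row shifts and turns the commanded pose from where the row before left it, along the tool's axes as they then stand; what a row does not reach is not made up. A row lasts 1/10 s, in which the tool goes at most 0.05 m and 8.59 degrees, less where a joint would pass 70% of its speed; a pose out of reach is approached as far as the arm can. OPENING is the finger opening in m, set as the command begins (- or left out keeps the last). The fingers move at their own pace and stop on an object; FORCE is the grip in N (left out, the last holds). Time passes only in rows, so rows that do not move let the fingers close. It prints the time, the measured TCP pose, the force, the opening and the grip force at its end.
- robot.get_state(): the state, without advancing time (a new reading comes with each control period).
- robot.capture(name): name is "side" or "top" or "wrist"; returns a dict with "frame" (480x640x3 uint8, red, green, blue), "mtx" (3x3 intrinsics, pixels), "R" (3x3) and "t" (3): a world point X has camera coordinates R X + t. Camera axes: x right, y down, z forward; pixel columns grow to the right and rows downward; lengths in m; the calibration is good to about 2 mm. A picture is of the moment at which its call begins. There is no depth.
- robot.close_job(): hands the job in; it is judged then, once.
The state is a dict: "t": time; "joint_pos": joint angles; "qd": joint speeds; "joint_efforts": joint torques, N m; "eef_pos": TCP position; "tcp_rot": TCP orientation; "force": force on the tool from outside, world axes, zero at the start; "ft_torque": the same for the moment, N m; "finger_gap": finger opening in m; "grip_force": force on a finger pad.
Only numpy, scipy, OpenCV 4.12 (cv2) and the standard library are available. Lean on these libraries where they do the work, as an engineer would, in place of code of your own. Each camera call takes 0.05 s, during which the arm holds its last target. There are 200 camera calls.

## Task

Weigh the orange art tray: take the hand scale off its rest, catch the tray's swing handle with the hook, and lift by the scale alone until the tray hangs level and just clear of the desk, by about a centimetre and no more than two, keeping it still for a good two seconds so that the reading settles. Then lower it gently back onto the spot where it stood, unhook, and hang the scale back on its rest. Do not tip the tray or disturb the other things on the desk.

Things in the scene. Friction and masses are not known exactly. Their poses are not given: they have to be found in the camera images.
- scale: sprung hand scale, upright, 0.16 kg: blue grip bar 20 x 96 x 24 mm (own x, y, z), black neck 26 mm wide below it, green case 18 x 44 x 62 mm (white faces, red pointers; bottom 90 mm below the origin), steel hook. Origin: middle of the grip bar. Own z up; the hook opens to own +x. Pinch the bar across its 20 mm, from above, at its middle; 60 N holds it firmly
- hook_seat (a point): bottom of the J-hook where a load hangs (upper side of its 5 mm wire); with no load 143.5 mm straight below the scale's origin. The hook's tip stands 14.5 mm ahead of it (scale's +x), its top 14 mm above it; the shank bows 16.5 mm behind it (-x) and rejoins the scale's axis 45 mm above it. Lowest point of the hook 5 mm below the seat
- hook (a joint): how far the spring is drawn out (m), 0 with no load, up to 0.055; linear, 140 N/m (0.01 m = 1.4 N)
- rest: grey stand for the scale, fixed: dark foot 160 x 130 x 12 mm, two level prongs 14 mm wide, 10 mm thick, 56 mm apart, tops 185 mm above the desk, along own x, open towards own -x (the robot's side), on two posts as high, joined 83 mm behind the seat (own +x). Origin: on the desk right below the seat
- rest_seat (a point): where the scale's origin lies when it hangs on the rest (as at the start), 197 mm above the desk: bar across both prongs, case between them, scale's x along the rest's x. The bar lies in saddles 38 mm long between red lips 6 mm high; the prong tips are 25 mm ahead of the seat (-x). To take it out lift it 8 mm or more, then slide along -x by 60 mm
- tray: open orange tray 130 x 204 x 60 mm (own x, y, z), packed with crayons, glue sticks, eraser and sharpeners, none above its rim; anywhere from 0.2 to 0.75 kg, centre of mass close to the middle. Origin: centre of its underside. Loose on the desk; its handle pivots at the two ends on an axis along own y, 52 mm above the underside
- bail (a joint): lean of the tray's black swing handle (rad): 0 upright, positive leaning to the tray's +x, -1 to 1; stiff pivots, so that it stays where it is left (0.02 N m)
- bail_mid (a point): the middle of the swing handle's bar, its highest point when upright, on the axis of the 8 mm thick round bar, 75 mm from the pivot axis; the bar runs along the tray's y and slopes down a little (12 degrees) to both sides
- pen_cup: white cup 80 mm wide, 95 mm high, with felt-tip pens up to 165 mm; a bystander. Origin: centre of its underside
- stapler: green stapler 135 x 34 x 58 mm; a bystander. Origin: centre of its underside
- magnifier: black magnifying glass, lying, lens 90 mm wide, handle 95 mm along its own -x; a bystander. Origin: on the desk below the lens centre
- sharpener: small yellow pencil sharpener 28 x 20 x 16 mm; a bystander. Origin: centre of its underside
- tray_corner0 (a point): lower corner of the tray at its own -x, -y; on the desk (height 0) while the tray stands
- tray_corner1 (a point): lower corner of the tray at its own -x, +y; on the desk (height 0) while the tray stands
- tray_corner2 (a point): lower corner of the tray at its own +x, -y; on the desk (height 0) while the tray stands
- tray_corner3 (a point): lower corner of the tray at its own +x, +y; on the desk (height 0) while the tray stands

How it is judged (in metres and radians):
On the way:
1. the tray hangs on the hook of the scale, still, level and all clear of the desk by no more than 20 mm, for two seconds (height (world z) of tray between 0.003 and 0.02 m and angle between tray's own z axis and vertical below 0.17 rad and contact force between scale and tray above 1.5 N and linear speed of tray below 0.04 m/s and velocity of joint hook between -0.03 and 0.03 m/s and height (world z) of each of tray_corner0, tray_corner1, tray_corner2, tray_corner3 above 0.002 m), for 2 s.
At the end, for the whole second after the job is handed in: The tray stands flat on the desk within 40 mm of where it stood, unhooked and at rest, and the scale hangs upright and still on its rest, its bar within 15 mm of the seat (height (world z) of tray below 0.004 m and angle between tray's own z axis and vertical below 0.05 rad and distance of tray from where it was at the start of the episode below 0.04 m and linear speed of tray below 0.02 m/s and contact force between scale and tray below 0.05 N and distance between scale and rest_seat below 0.015 m and angle between scale's own z axis and vertical below 0.15 rad and linear speed of scale below 0.03 m/s and contact force between scale and rest above 0.8 N); the robot touches nothing.
It fails at once if the tray is jerked or dropped (faster than 0.3 m/s) (linear speed of tray above 0.3 m/s).
It fails at once if the tray is tipped by more than 20 degrees (angle between tray's own z axis and vertical above 0.35 rad).
It fails at once if the fingers take hold of the tray or its handle (contact force between the fingers and tray above 1 N).
It fails at once if a bystander is moved by more than 25 mm (distance of any of pen_cup, stapler, magnifier, sharpener from where it was at the start of the episode above 0.025 m).
It also fails if it takes over 72 s, if anything falls off the work surface, if the arm or the gripper's body presses on something with over 40 N, if the wrist force passes 120 N, or if a joint passes its speed limit or range.

## Working session

There is one attempt and no reset: what is moved stays moved. The work goes in short steps, Python scripts to look and compute and a shell command to move; the robot and the scene stay as the last step left them, time stands still between calls to the robot, and variables do not carry over. Pictures are saved under pics/ and viewed, at most 10 in all, crops included, and the job is handed in when it is done.

```bash
ls; mkdir -p pics; python3 - <<'E'
from station import robot
import cv2,numpy as np,pickle
d={}
for n in("side","top"):
    c=robot.capture(n);d[n]=c
    cv2.imwrite(f"pics/{n}0.png",c["frame"][:,:,::-1])
    print(n,c["mtx"].round(1).tolist(),(-c["R"].T@c["t"]).round(3),c["R"].round(3).tolist())
pickle.dump(d,open("d0.pkl","wb"))
s=robot.get_state();print(s["t"],s["eef_pos"],s["tcp_rot"].round(3) if hasattr(s["tcp_rot"],'round') else s["tcp_rot"])
E
```

```text
drive.py
pics
station.py
side [[560.6, 0.0, 324.4], [0.0, 560.6, 236.1], [0.0, 0.0, 1.0]] [ 0.391 -1.008  1.238] [[0.977, -0.211, 0.008], [-0.147, -0.71, -0.689], [0.151, 0.672, -0.725]]
top [[610.5, 0.0, 329.5], [0.0, 610.5, 245.4], [0.0, 0.0, 1.0]] [0.476 0.01  1.549] [[-0.004, -1.0, 0.025], [-0.996, 0.002, -0.084], [0.084, -0.025, -0.996]]
0.1 [ 0.16162589 -0.60320346  0.23033388] [[-0.966 -0.259 -0.001]
 [-0.259  0.966  0.002]
 [ 0.     0.002 -1.   ]]
```

View pics/top0.png

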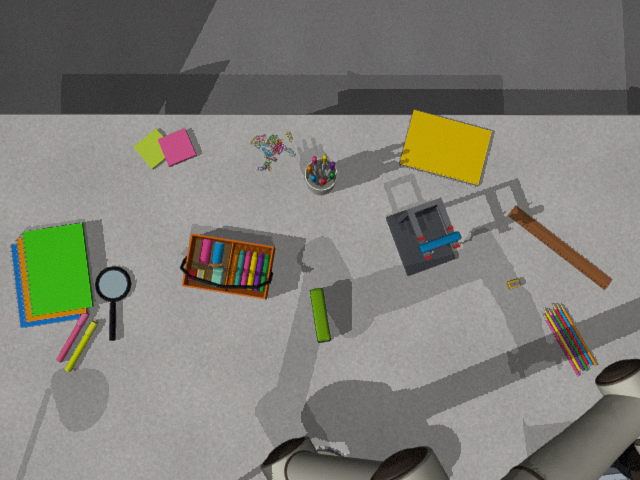

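View pics/side0.png

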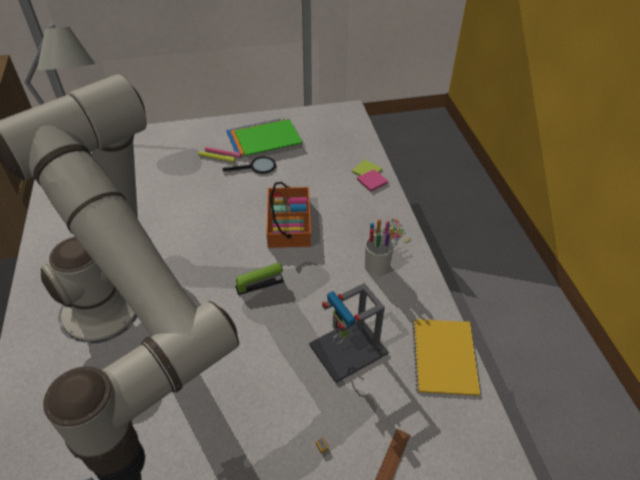

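Top view: scale bar at (440,242) on its rest (open towards the robot), tray at (228,266) with its black handle leaning towards the robot (lowest arc at ~(225,288)). The stapler (320,315) and cup (320,175) lie between them.

```bash
cat > h.py <<'E'
import cv2,numpy as np
def ray(c,p):
    d=c["R"].T@np.linalg.inv(c["mtx"])@np.array([p[0],p[1],1.]);return -c["R"].T@c["t"],d/np.linalg.norm(d)
def plane(c,p,z):
    o,d=ray(c,p);return o+d*(z-o[2])/d[2]
def tri(obs):
    A=0;b=0;L=[ray(c,p) for c,p in obs]
    for o,d in L:
        M=np.eye(3)-np.outer(d,d);A=A+M;b=b+M@o
    X=np.linalg.solve(A,b);return X,[round(float(np.linalg.norm((np.eye(3)-np.outer(d,d))@(X-o))),4) for o,d in L]
def proj(c,X):
    q=c["mtx"]@(c["R"]@np.asarray(X)+c["t"]);return q[:2]/q[2]
def mask(c,lo,hi,roi):
    m=cv2.inRange(cv2.cvtColor(c["frame"],cv2.COLOR_RGB2HSV),lo,hi);o=np.zeros_like(m);x0,y0,x1,y1=roi;o[y0:y1,x0:x1]=m[y0:y1,x0:x1];return o
def blobs(m,amin=5):
    out=[]
    for k in cv2.findContours(m,cv2.RETR_EXTERNAL,cv2.CHAIN_APPROX_NONE)[0]:
        if cv2.contourArea(k)>=amin: out.append((cv2.contourArea(k),cv2.minAreaRect(k)))
    return sorted(out,key=lambda a:-a[0])
E
python3 - <<'E'
from h import *;import pickle
d=pickle.load(open("d0.pkl","rb"));T,S=d["top"],d["side"]
B=((95,120,60),(115,255,255))
for n,c,r in(("top",T,(400,215,480,265)),("side",S,(315,280,365,335))):
    print(n,"blue",[(a,[np.round(v,1) for v in q],cv2.boxPoints(q).round(1).tolist()) for a,q in blobs(mask(c,*B,r))[:2]])
    r2=(380,190,480,280) if n=="top" else (310,280,390,340)
    print("red",[(a,np.round(q[0],1)) for a,q in blobs(mask(c,(0,130,90),(6,255,255),r2)|mask(c,(172,130,90),(180,255,255),r2))])
    r3=(170,220,290,310) if n=="top" else (255,175,320,255)
    print("orange",[(a,q[0],q[1],cv2.boxPoints(q).round(1).tolist()) for a,q in blobs(mask(c,(5,150,60),(16,255,255),r3),50)])
    m=mask(c,(0,0,0),(180,255,45),r3);print("black",[(a,np.round(q[0],1),np.round(q[1],1)) for a,q in blobs(m)])
a=T["frame"][215:315,165:295];b=S["frame"][170:260,250:330];e=T["frame"][190:285,375:485]
f=lambda i:cv2.resize(i[:,:,::-1],(400,300),interpolation=cv2.INTER_CUBIC)
cv2.imwrite("pics/z1.png",np.vstack([np.hstack([cv2.resize(a[:,:,::-1],(400,300)),cv2.resize(b[:,:,::-1],(400,300))]),np.hstack([f(e),f(S["frame"][275:395,300:400])])]))
E
```

```text
top blue [(326.0, [array([439.2, 242. ]), array([ 8.9, 43.4]), np.float64(70.7)], [[417.29998779296875, 245.0], [458.20001220703125, 230.6999969482422], [461.1000061035156, 239.10000610351562], [420.20001220703125, 253.39999389648438]])]
red [(12.5, array([427.8, 256.6])), (12.5, array([421. , 238.5])), (12.0, array([449.5, 228. ])), (7.5, array([456.4, 246.1]))]
orange [(902.0, (228.595947265625, 262.2753601074219), (85.7888412475586, 46.014732360839844), [[182.60000610351562, 278.20001220703125], [189.89999389648438, 232.8000030517578], [274.6000061035156, 246.3000030517578], [267.29998779296875, 291.79998779296875]]), (386.0, (224.69635009765625, 285.79107666015625), (85.64867401123047, 14.666933059692383), [[181.3000030517578, 287.3999938964844], [183.1999969482422, 272.8999938964844], [268.1000061035156, 284.1000061035156], [266.20001220703125, 298.70001220703125]])]
black [(200.0, array([225.8, 275.5]), array([91.5, 24.3]))]
side blue [(294.5, [array([340.8, 308.3]), array([38.6,  9.3]), np.float64(52.3)], [[325.29998779296875, 295.8999938964844], [332.6000061035156, 290.20001220703125], [356.20001220703125, 320.70001220703125], [348.8999938964844, 326.3999938964844]])]
red [(9.5, array([340.3, 324.8])), (8.0, array([357., 317.])), (5.5, array([324.3, 303.8])), (5.0, array([340.5, 296. ]))]
orange [(1057.5, (288.5, 216.5), (59.0, 43.0), [[267.0, 187.0], [310.0, 187.0], [310.0, 246.0], [267.0, 246.0]])]
black [(26.0, array([272.9, 207.2]), array([36.2,  4.5])), (11.0, array([284.2, 233.6]), array([13.5,  3.2]))]
```

View pics/z1.png

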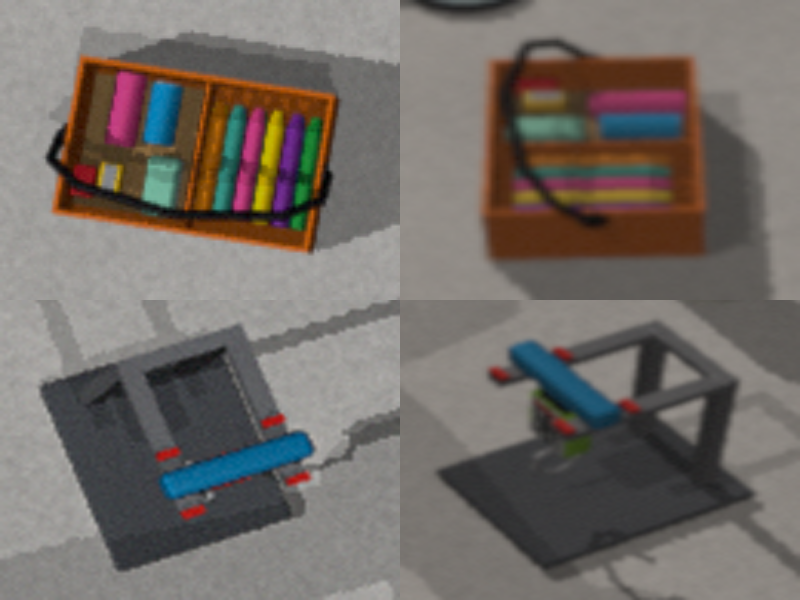

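```bash
cat > m1.py <<'E'
from h import *;import pickle
d=pickle.load(open("d0.pkl","rb"));T,S=d["top"],d["side"]
print("bar",tri([(T,(439.2,242)),(S,(340.8,308.3))]))
tl=[(427.8,256.6),(421,238.5),(449.5,228),(456.4,246.1)];sl=[(324.3,303.8),(340.5,296),(357,317),(340.3,324.8)]
# match: top lips: near-left, far-left, far-right, near-right
L=[tri([(T,a),(S,b)]) for a,b in zip(tl,sl)]
for l in L: print("lip",l[0].round(4),l[1])
P=np.array([l[0] for l in L]);print("mean",P.mean(0).round(4))
ax=(P[1]+P[2]-P[0]-P[3]);ay=(P[0]+P[1]-P[2]-P[3])
print("rest yaw",np.degrees(np.arctan2(ax[1],ax[0])),np.degrees(np.arctan2(-ay[0],ay[1])))
e=[plane(T,p,.209) for p in((418.75,249.2),(459.65,234.9))];v=e[0]-e[1];print("bar yaw",np.degrees(np.arctan2(-v[0],v[1])),np.linalg.norm(v), (e[0]+e[1])/2)
R=np.array([plane(T,p,.06) for p in((192,234.3),(274.5,247.3),(266.4,299),(182.9,285.7))])
print(R.round(4));c=R.mean(0);yv=(R[0]+R[3]-R[1]-R[2])[:2]/2;xv=(R[0]+R[1]-R[2]-R[3])[:2]/2
print("tray",c.round(4),np.linalg.norm(xv),np.linalg.norm(yv),np.degrees(np.arctan2(-yv[0],yv[1])),np.degrees(np.arctan2(xv[1],xv[0])))
th=np.arctan2(-yv[0]+xv[1],yv[1]+xv[0]);X=np.array([np.cos(th),np.sin(th),0]);Y=np.array([-np.sin(th),np.cos(th),0])
c0=np.r_[c[:2],.052]
for n,cam in(("top",T),("side",S)):
  r=(170,220,290,310) if n=="top" else (255,175,320,255)
  m=mask(cam,(0,0,0),(180,255,60),r)
  best=[]
  for u in np.linspace(-1,0,51):
    X3=c0+.075*(np.sin(u)*X+np.cos(u)*np.array([0,0,1]));q=proj(cam,X3)
    g=cv2.cvtColor(cam["frame"],cv2.COLOR_RGB2GRAY);best.append((float(cv2.getRectSubPix(g,(1,1),tuple(map(float,q)))[0,0]),round(u,2),q.round(1).tolist()))
  print(n,sorted(best)[:5])
E
python3 m1.py
```

```text
bar (array([ 0.59740943, -0.27026125,  0.1946411 ]), [0.0004, 0.0004])
lip [ 0.5647 -0.2452  0.188 ] [0.0, 0.0]
lip [ 0.6061 -0.2307  0.1878] [0.0006, 0.0006]
lip [ 0.6296 -0.2959  0.1866] [0.0003, 0.0003]
lip [ 0.5878 -0.3101  0.1885] [0.0004, 0.0004]
mean [ 0.5971 -0.2705  0.1877]
rest yaw 19.032541403199918 19.72606054352336
bar yaw 19.027440772157174 0.0969130774901024 [ 0.59559995 -0.26731358  0.209     ]
[[0.6292 0.3072 0.06  ]
 [0.5969 0.1064 0.06  ]
 [0.4712 0.1256 0.06  ]
 [0.5042 0.3273 0.06  ]]
tray [0.5504 0.2166 0.06  ] 0.12686578986441763 0.20392915366790887 -9.202922966565867 -8.906935330145584
top [(19.0, np.float64(-0.7), [222.6, 285.8]), (19.0, np.float64(-0.68), [222.6, 285.3]), (21.0, np.float64(-0.72), [222.6, 286.3]), (23.0, np.float64(-0.74), [222.6, 286.8]), (26.0, np.float64(-0.66), [222.7, 284.8])]
side [(28.0, np.float64(-0.66), [271.0, 197.6]), (29.0, np.float64(-0.68), [270.6, 197.8]), (30.0, np.float64(-0.64), [271.4, 197.3]), (31.0, np.float64(-0.7), [270.3, 198.0]), (32.0, np.float64(-0.62), [271.8, 197.1])]
```

Handle lean ≈ -0.69 rad, confirmed in both views. Now a small helper for tool-axis distances.

```bash
cat > go.py <<'E'
import sys,numpy as np
from station import robot
# go.py x y z [yawY]: remaining shift in tool axes (as the tool stands) and rotation about tool z
a=list(map(float,sys.argv[1:]));s=robot.get_state();R=np.array(s["tcp_rot"]);p=np.array(s["eef_pos"])
y=np.degrees(np.arctan2(R[1,1],R[0,1]));print("t",s["t"],"pos",p.round(4),"yawY",y.round(2),"tilt",R[:,2].round(3),"F",np.round(s["force"],2),"j6",round(s["joint_pos"][5],1))
print("tool shift",(R.T@(np.array(a[:3])-p)).round(4))
if len(a)>3: print("rz tool",round(-((a[3]-y+180)%360-180),2))
E
python3 go.py 0.597 -0.2703 0.25 199.2
```

```text
t 0.1 pos [ 0.1616 -0.6032  0.2303] yawY 104.99 tilt [-0.001  0.002 -1.   ] F [-0.14 -1.37 -0.37] j6 -14.8
tool shift [-0.5067  0.209  -0.0193]
rz tool -94.21
```

```bash
python3 drive.py '-.0422 .0174 -.0016 0 0 0;-.0422 .0174 -.0016 0 0 0;-.0422 .0174 -.0016 0 0 0;-.0422 .0174 -.0016 0 0 0;-.0422 .0174 -.0016 0 0 0;-.0422 .0174 -.0016 0 0 0;-.0422 .0174 -.0016 0 0 0;-.0422 .0174 -.0016 0 0 0;-.0422 .0174 -.0016 0 0 0;-.0422 .0174 -.0016 0 0 0;-.0422 .0174 -.0016 0 0 0;-.0422 .0174 -.0016 0 0 0' 0.06 60
python3 drive.py '0 0 0 0 0 -8.5;0 0 0 0 0 -8.5;0 0 0 0 0 -8.5;0 0 0 0 0 -8.5;0 0 0 0 0 -8.5;0 0 0 0 0 -8.5;0 0 0 0 0 -8.5;0 0 0 0 0 -8.5;0 0 0 0 0 -8.5;0 0 0 0 0 -8.5;0 0 0 0 0 -8.5;0 0 0 0 0 0'
python3 go.py 0.597 -0.2703 0.25 199.2
python3 - <<'E'
from h import *;from station import robot
import pickle
c=robot.capture("wrist");pickle.dump(c,open("w1.pkl","wb"))
cv2.imwrite("pics/w1.png",c["frame"][:,:,::-1]);print(c["mtx"].round(1).tolist(),(-c["R"].T@c["t"]).round(4))
print([(a,np.round(q[0],1),np.round(q[1],1),round(q[2],1)) for a,q in blobs(mask(c,(95,120,60),(115,255,255),(0,0,640,480)),300)])
E
```

```text
t: 1.3
eef_pos: [0.5979, -0.2694, 0.2501]
tcp_rot: [[-0.966, -0.259, -0.001], [-0.259, 0.966, 0.0], [0.001, 0.001, -1.0]]
force: [0.2, -0.0, -0.1]
finger_gap: 0.0602
grip_force: 0.0
t: 2.5
eef_pos: [0.5966, -0.2708, 0.2499]
tcp_rot: [[0.317, -0.948, -0.001], [-0.948, -0.317, 0.0], [-0.001, 0.001, -1.0]]
force: [0.2, -0.2, 0.4]
finger_gap: 0.0604
grip_force: 0.0
t 2.5 pos [ 0.5966 -0.2708  0.2499] yawY -161.52 tilt [-0.001  0.    -1.   ] F [ 0.16 -0.18  0.4 ] j6 28.8
tool shift [-0.0004 -0.0005 -0.0001]
rz tool -0.72
[[338.9, 0.0, 322.2], [0.0, 338.9, 240.9], [0.0, 0.0, 1.0]] [ 0.6208 -0.3437  0.3921]
[(4746.5, array([320.5, 263. ]), array([152.2,  34.3]), 89.4)]
```

View pics/w1.png

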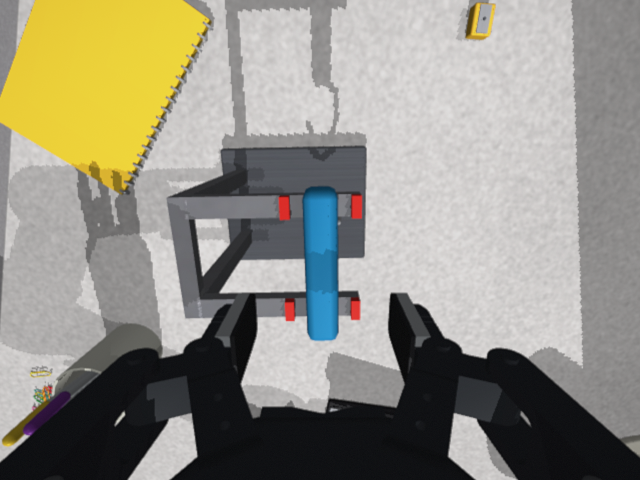

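Wrist view: the bar (centre (320,263)) sits centred between the fingers, with prongs and lips symmetric about it. Descend and grip.

```bash
python3 drive.py '0 0 .02 0 0 -.7;0 0 .02 0 0 0;0 0 .02 0 0 0;0 0 .012 0 0 0;0 0 .002 0 0 0;0 0 0 0 0 0'
python3 drive.py '0 0 0 0 0 0;0 0 0 0 0 0;0 0 0 0 0 0;0 0 0 0 0 0;0 0 0 0 0 0;0 0 0 0 0 0;0 0 0 0 0 0' 0.0 60; python3 go.py 0.597 -0.2703 0.25 199.2
```

```text
t: 3.15
eef_pos: [0.5971, -0.2711, 0.1766]
tcp_rot: [[0.328, -0.945, -0.0], [-0.945, -0.328, -0.0], [0.0, 0.0, -1.0]]
force: [-0.5, 0.1, 0.2]
finger_gap: 0.0596
grip_force: 0.0
t: 3.85
eef_pos: [0.5974, -0.2711, 0.1776]
tcp_rot: [[0.329, -0.944, 0.002], [-0.944, -0.329, -0.001], [0.001, -0.001, -1.0]]
force: [0.2, 1.2, 6.0]
finger_gap: 0.0194
grip_force: 59.7
t 3.85 pos [ 0.5974 -0.2711  0.1776] yawY -160.79 tilt [ 0.002 -0.001 -1.   ] F [0.24 1.19 5.99] j6 29.5
tool shift [-0.0008  0.     -0.0724]
rz tool 0.01
```

```bash
python3 drive.py '0 0 -.01 0 0 0;0 0 -.01 0 0 0;0 0 -.01 0 0 0;0 0 0 0 0 0;0 0 0 0 0 0'
python3 go.py 0.597 -0.2703 0.25 199.2
python3 drive.py '0 .02 0 0 0 0;0 .03 0 0 0 0;0 .03 0 0 0 0;0 .02 0 0 0 0;0 .01 -.02 0 0 0;0 0 -.03 0 0 0;0 0 0 0 0 0'
python3 - <<'E'
from h import *;from station import robot
import pickle
T,S=[robot.capture(n) for n in("top","side")];pickle.dump((T,S),open("d2.pkl","wb"))
i=np.hstack([cv2.resize(T["frame"][180:330,340:540],(400,300)),cv2.resize(S["frame"][200:440,200:440],(400,400))[:300]])
cv2.imwrite("pics/g2.png",i[:,:,::-1]);s=robot.get_state();print(s["force"])
E
python3 go.py 0.597 -0.2703 0.25 199.2
```

```text
t: 4.35
eef_pos: [0.5968, -0.2709, 0.2066]
tcp_rot: [[0.329, -0.944, 0.0], [-0.944, -0.329, 0.0], [-0.0, -0.0, -1.0]]
force: [-1.3, 0.8, -2.1]
finger_gap: 0.0194
grip_force: 58.8
t 4.35 pos [ 0.5968 -0.2709  0.2066] yawY -160.81 tilt [ 0.  0. -1.] F [-1.25  0.76 -2.15] j6 29.5
tool shift [-0.0005 -0.0004 -0.0434]
rz tool -0.01
t: 5.05
eef_pos: [0.4945, -0.3084, 0.2608]
tcp_rot: [[0.329, -0.944, 0.008], [-0.944, -0.329, -0.004], [0.006, -0.006, -1.0]]
force: [0.2, -0.2, -1.2]
finger_gap: 0.0188
grip_force: 59.1
[-1.38021651  0.18448382 -1.75003154]
t 5.15 pos [ 0.4929 -0.3069  0.2564] yawY -160.82 tilt [ 0.001  0.001 -1.   ] F [-1.38  0.18 -1.75] j6 35.1
tool shift [-0.0003 -0.1103  0.0065]
rz tool -0.02
```

View pics/g2.png

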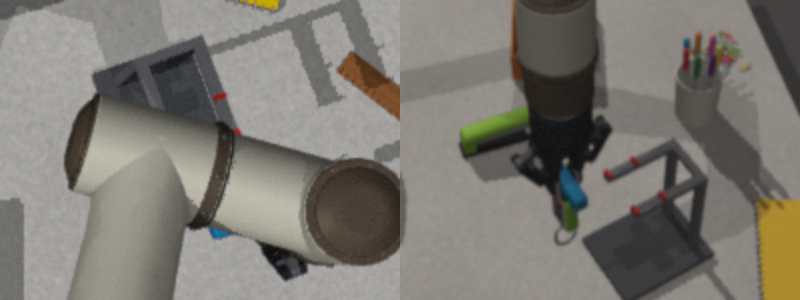

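Side view: the scale is held upright, hook clear of the rest at ~(565,235). Move over to the tray's near side.

```bash
python3 go.py 0.4539 0.232 0.2564 170.95
```

```text
t 5.15 pos [ 0.4929 -0.3069  0.2564] yawY -160.82 tilt [ 0.001  0.001 -1.   ] F [-1.38  0.18 -1.75] j6 35.1
tool shift [-5.218e-01 -1.402e-01  3.000e-04]
rz tool 28.23
```

```bash
python3 drive.py '-.02 -.0054 0 0 0 0;-.044 -.0118 0 0 0 0;-.048 -.0129 0 0 0 0;-.048 -.0129 0 0 0 0;-.048 -.0129 0 0 0 0;-.048 -.0129 0 0 0 0;-.048 -.0129 0 0 0 0;-.048 -.0129 0 0 0 0;-.048 -.0129 0 0 0 0;-.048 -.0129 0 0 0 0;-.044 -.0118 0 0 0 0;-.03 -.008 0 0 0 0'
python3 drive.py '0 0 0 0 0 7;0 0 0 0 0 7;0 0 0 0 0 7;0 0 0 0 0 7.2;0 0 0 0 0 0;0 0 0 0 0 0'
python3 go.py 0.4539 0.232 0.209 170.95
python3 - <<'E'
from h import *;from station import robot
import pickle
T,S=[robot.capture(n) for n in("top","side")];pickle.dump((T,S),open("d3.pkl","wb"))
i=np.hstack([cv2.resize(T["frame"][200:340,150:330],(400,300)),cv2.resize(S["frame"][140:290,200:400],(400,300))])
cv2.imwrite("pics/g3.png",i[:,:,::-1]);s=robot.get_state();print(s["force"])
E
```

```text
t: 6.35
eef_pos: [0.4524, 0.2345, 0.2546]
tcp_rot: [[0.331, -0.944, -0.003], [-0.944, -0.331, -0.002], [0.001, 0.003, -1.0]]
force: [1.2, -0.5, -0.8]
finger_gap: 0.0192
grip_force: 59.0
t: 6.95
eef_pos: [0.4532, 0.2317, 0.2553]
tcp_rot: [[-0.154, -0.988, -0.002], [-0.988, 0.154, -0.002], [0.002, 0.002, -1.0]]
force: [0.4, -0.9, -2.0]
finger_gap: 0.0195
grip_force: 59.0
t 6.95 pos [0.4532 0.2317 0.2553] yawY 171.15 tilt [-0.002 -0.002 -1.   ] F [ 0.36 -0.89 -2.03] j6 -54.2
tool shift [-0.0005 -0.0007  0.0463]
rz tool 0.2
[ 0.0949753  -0.73593109 -1.35311765]
```

View pics/g3.png

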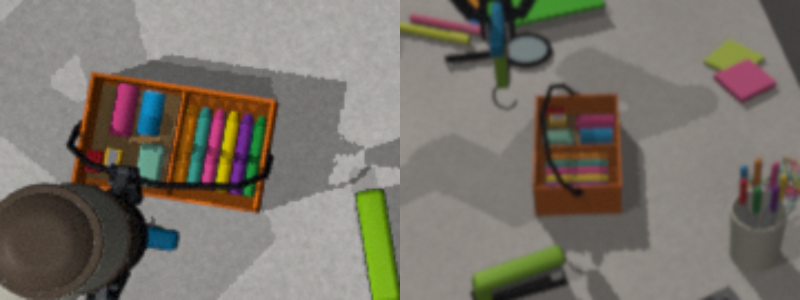

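Hook is visible at ~(505,100) in the side crop, on the handle's near side and opening towards it. Lower and check the hook's projection.

```bash
python3 drive.py '0 0 .015 0 0 0;0 0 .02 0 0 0;0 0 .0115 0 0 .2;0 0 0 0 0 0;0 0 0 0 0 0'
python3 - <<'E'
from h import *;from station import robot
import pickle
p=np.array(robot.get_state()["eef_pos"]);print(p)
S=robot.capture("side");th=np.radians(-9.05);X=np.array([np.cos(th),np.sin(th),0]);b=np.array([.5033,.2241,.110])
Z=np.array([0,0,1.]);s=p+Z*(.0194-.1435)
i=cv2.resize(S["frame"][150:240,220:340],(800,600),interpolation=cv2.INTER_CUBIC)[:,:,::-1].copy()
for q,col in((s-.0025*Z,(0,0,255)),(s+.0145*X+.014*Z,(255,0,0)),(s-.0165*X+.015*Z,(255,0,255)),(b,(0,255,0)),(b+.004*Z,(0,255,255))):
    u=(proj(S,q)-[220,150])*[800/120,600/90];print(proj(S,q).round(1));cv2.circle(i,tuple(int(v) for v in u),4,col,-1)
cv2.imwrite("pics/g4.png",i)
E
```

```text
t: 7.55
eef_pos: [0.4541, 0.2321, 0.2104]
tcp_rot: [[-0.159, -0.987, 0.001], [-0.987, 0.159, -0.0], [0.0, -0.001, -1.0]]
force: [-0.2, -0.2, -1.6]
finger_gap: 0.0194
grip_force: 58.9
[0.45411575 0.23206315 0.21039209]
[254.3 204.8]
[258.8 200.6]
[248.3 200.7]
[270.5 197.9]
[270.4 196.9]
```

View pics/g4.png

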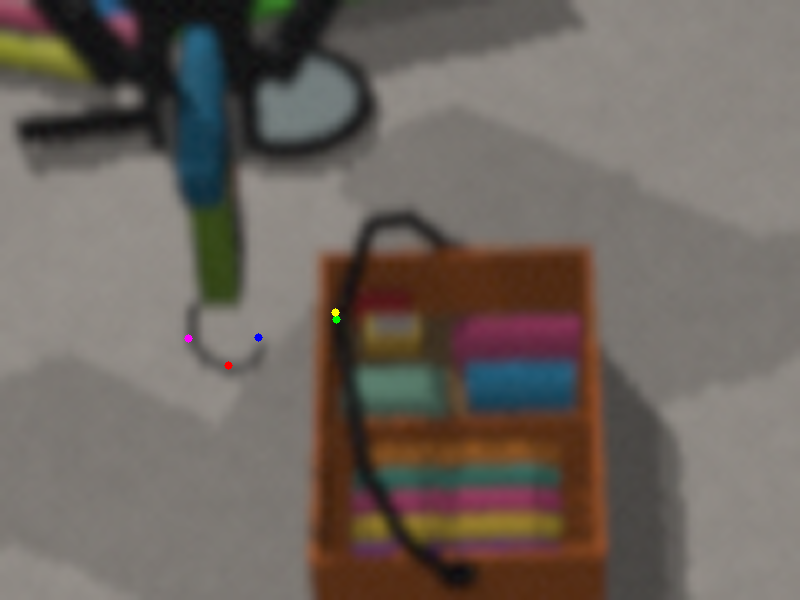

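Predicted hook points fall within 1 px of the seen hook; the handle bar lies ~2 mm further than predicted. Slide under the bar, then raise into it and swing it upright.

```bash
python3 drive.py '0 -.01 0 0 0 0;0 -.012 0 0 0 0;0 -.012 0 0 0 0;0 -.01 0 0 0 0;0 -.006 0 0 0 0;0 -.002 0 0 0 0;0 0 -.004 0 0 0;0 0 -.004 0 0 0;0 0 0 0 0 0'
python3 go.py 0.5504 0.2166 0.236
python3 - <<'E'
from h import *;from station import robot
S=robot.capture("side")
cv2.imwrite("pics/g5.png",cv2.resize(S["frame"][150:240,220:340],(640,480),interpolation=cv2.INTER_CUBIC)[:,:,::-1])
E
```

```text
t: 8.5
eef_pos: [0.5052, 0.224, 0.2191]
tcp_rot: [[-0.159, -0.987, 0.002], [-0.987, 0.159, 0.001], [-0.001, -0.001, -1.0]]
force: [-1.1, 0.3, -2.0]
finger_gap: 0.0192
grip_force: 59.0
t 8.5 pos [0.5052 0.224  0.2191] yawY 170.83 tilt [ 0.002  0.001 -1.   ] F [-1.09  0.34 -1.98] j6 -49.9
tool shift [ 0.0001 -0.0458 -0.0168]
```

View pics/g5.png

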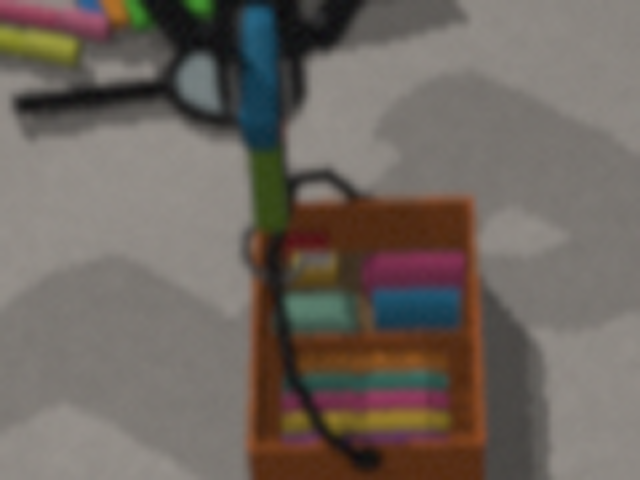

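Handle bar runs through the hook (bar at (272,250), shank at (247,250)). Swing it upright.

```bash
python3 drive.py '0 -.004 -.002 0 0 0;0 -.005 -.002 0 0 0;0 -.005 -.002 0 0 0;0 -.005 -.002 0 0 0;0 -.005 -.002 0 0 0;0 -.005 -.002 0 0 0;0 -.005 -.002 0 0 0;0 -.005 -.001 0 0 0;0 -.005 -.001 0 0 0;0 -.002 -.001 0 0 0;0 0 0 0 0 0'
python3 drive.py '0 0 -.003 0 0 0;0 0 -.003 0 0 0;0 0 -.003 0 0 0;0 0 0 0 0 0;0 0 0 0 0 0'
python3 go.py 0.5504 0.2166 0.246
python3 - <<'E'
from h import *;from station import robot
T,S=[robot.capture(n) for n in("top","side")]
cv2.imwrite("pics/g6.png",np.hstack([cv2.resize(c["frame"][a:a+90,b:b+120],(400,300),interpolation=cv2.INTER_CUBIC) for c,a,b in((T,220,170),(S,150,220))])[:,:,::-1])
E
```

```text
t: 9.65
eef_pos: [0.5509, 0.2163, 0.235]
tcp_rot: [[-0.16, -0.987, 0.0], [-0.987, 0.16, 0.0], [-0.0, -0.0, -1.0]]
force: [-0.2, 0.1, -0.4]
finger_gap: 0.019
grip_force: 59.0
t: 10.15
eef_pos: [0.5505, 0.2164, 0.2442]
tcp_rot: [[-0.16, -0.987, 0.0], [-0.987, 0.16, 0.0], [-0.0, -0.0, -1.0]]
force: [0.3, 0.8, -2.4]
finger_gap: 0.0192
grip_force: 59.0
t 10.15 pos [0.5505 0.2164 0.2442] yawY 170.8 tilt [ 0.  0. -1.] F [ 0.27  0.78 -2.44] j6 -46.3
tool shift [-0.0002  0.0001 -0.0018]
```

View pics/g6.png

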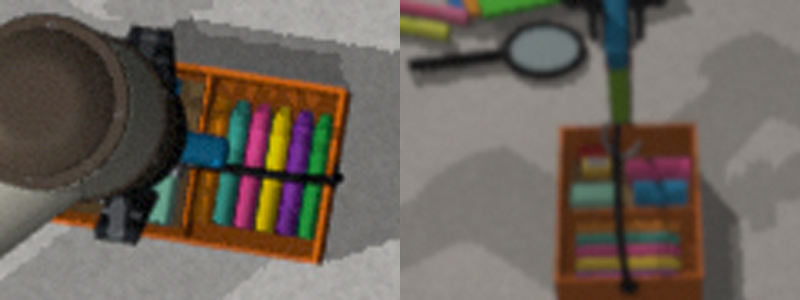

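Handle is upright through the hook. Lift stepwise, averaging the force.

```bash
cat > f.py <<'E'
import sys
from h import *;from station import robot
F=[];P=[]
for k in range(int(sys.argv[1])):
    S=robot.capture("side");s=robot.get_state();F.append(s["force"]);P.append(s["eef_pos"])
F=np.array(F);print("t",s["t"],"F",F.mean(0).round(2),"sd",F.std(0).round(2),"pos",np.mean(P,0).round(4),"seat0-0.123",(np.mean(P,0)[2]-.1241-.123).round(4))
m=mask(S,(5,150,60),(16,255,255),(230,150,360,270));print("side orange",[(a,np.round(cv2.minAreaRect(k)[0],1)) for k in cv2.findContours(m,0,1)[0] for a in [cv2.contourArea(k)] if a>300],np.array(cv2.boundingRect(m)),"rows mean",np.nonzero(m)[0].mean().round(2))
E
python3 f.py 10
python3 drive.py '0 0 -.003 0 0 0;0 0 -.003 0 0 0;0 0 -.003 0 0 0;0 0 -.003 0 0 0;0 0 -.003 0 0 0;0 0 -.003 0 0 0;0 0 0 0 0 0'
python3 f.py 12
```

```text
t 10.75 F [ 0.09  0.3  -1.78] sd [0.56 0.59 0.43] pos [0.5505 0.2163 0.2439] seat0-0.123 -0.0032
side orange [(1041.0, array([288.5, 216.5]))] [240 150  71  97] rows mean 221.03
t: 11.45
eef_pos: [0.5506, 0.2163, 0.2624]
tcp_rot: [[-0.16, -0.987, 0.0], [-0.987, 0.16, 0.0], [-0.0, -0.0, -1.0]]
force: [-0.3, -0.6, -5.1]
finger_gap: 0.0191
grip_force: 58.6
t 12.05 F [-0.12  0.17 -4.06] sd [0.52 0.38 0.66] pos [0.5504 0.2163 0.2619] seat0-0.123 0.0148
side orange [(1023.5, array([288.5, 216.5]))] [240 150  71  97] rows mean 221.23
```

```bash
python3 drive.py '0 0 -.003 0 0 0;0 0 -.003 0 0 0;0 0 -.003 0 0 0;0 0 -.002 0 0 0;0 0 0 0 0 0'
python3 f.py 12
```

```text
t: 12.55
eef_pos: [0.5505, 0.2163, 0.2733]
tcp_rot: [[-0.16, -0.987, 0.0], [-0.987, 0.16, 0.0], [-0.0, -0.0, -1.0]]
force: [0.2, -0.0, -6.0]
finger_gap: 0.0189
grip_force: 58.7
t 13.15 F [ 0.02  0.67 -5.54] sd [0.58 0.56 0.51] pos [0.5504 0.2163 0.2729] seat0-0.123 0.0258
side orange [(1017.0, array([288.5, 216.5]))] [240 150  71  97] rows mean 221.41
```

```bash
python3 drive.py '0 0 -.003 0 0 0;0 0 -.003 0 0 0;0 0 -.003 0 0 0;0 0 0 0 0 0'
python3 f.py 12
python3 drive.py '0 0 -.003 0 0 0;0 0 -.003 0 0 0;0 0 -.002 0 0 0;0 0 0 0 0 0'
python3 f.py 14
```

```text
t: 13.55
eef_pos: [0.5506, 0.2163, 0.2825]
tcp_rot: [[-0.16, -0.987, 0.0], [-0.987, 0.16, 0.0], [-0.0, -0.0, -1.0]]
force: [0.0, 0.9, -6.9]
finger_gap: 0.0192
grip_force: 58.7
t 14.15 F [ 0.01  0.49 -6.47] sd [0.27 0.42 0.47] pos [0.5504 0.2163 0.2819] seat0-0.123 0.0348
side orange [(1021.0, array([288.5, 217. ]))] [240 150  71  97] rows mean 221.29
t: 14.55
eef_pos: [0.5505, 0.2162, 0.2903]
tcp_rot: [[-0.16, -0.987, 0.0], [-0.987, 0.16, 0.0], [-0.0, -0.0, -1.0]]
force: [-0.0, 0.2, -7.5]
finger_gap: 0.019
grip_force: 58.7
t 15.25 F [-0.05  0.25 -7.83] sd [0.73 0.54 0.43] pos [0.5504 0.2162 0.2899] seat0-0.123 0.0428
side orange [(1027.0, array([288., 217.]))] [240 150  70  97] rows mean 221.36
```

```bash
python3 drive.py '0 0 -.002 0 0 0;0 0 -.002 0 0 0;0 0 -.002 0 0 0;0 0 -.002 0 0 0;0 0 0 0 0 0'
python3 f.py 14
python3 - <<'E'
from h import *;from station import robot
T=robot.capture("top");S=robot.capture("side")
cv2.imwrite("pics/g7.png",np.hstack([cv2.resize(c["frame"][a:a+90,b:b+120],(400,300),interpolation=cv2.INTER_CUBIC) for c,a,b in((T,220,170),(S,170,220))])[:,:,::-1])
E
```

```text
t: 15.75
eef_pos: [0.5506, 0.2163, 0.2985]
tcp_rot: [[-0.16, -0.987, 0.001], [-0.987, 0.16, 0.0], [-0.0, -0.001, -1.0]]
force: [-0.2, 0.5, -7.1]
finger_gap: 0.0194
grip_force: 58.7
t 16.45 F [ 0.13  0.01 -8.02] sd [0.63 0.72 0.34] pos [0.5505 0.2163 0.298 ] seat0-0.123 0.0509
side orange [(1083.0, array([287.5, 217. ]))] [240 150  70  96] rows mean 221.41
```

View pics/g7.png

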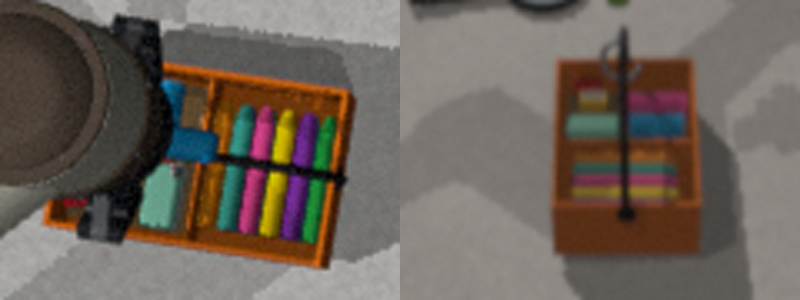

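The tray is just off the desk (force flat at ~6.2 N, tray's lower edge 1 px up). Up 4 mm more and hold.

```bash
python3 drive.py '0 0 -.002 0 0 0;0 0 -.002 0 0 0;0 0 0 0 0 0'
python3 f.py 20
python3 - <<'E'
from h import *;from station import robot
import pickle
S0=pickle.load(open("d0.pkl","rb"))["side"];S=robot.capture("side");T0=pickle.load(open("d0.pkl","rb"))["top"];T=robot.capture("top")
for z in(0,.005,.01,.015): print(z,(proj(S,[.5,.12,.03+z])-proj(S,[.5,.12,.03])).round(2))
# front wall shift (upright patch, side view), and upper right part of the rim (top view)
for n,a,b,(x0,y0,x1,y1) in(("side",S0,S,(264,222,313,252)),("side lower",S0,S,(264,236,313,252)),("top right end",T0,T,(258,240,282,304))):
    f=lambda c:cv2.Canny(c["frame"],0,0) if 0 else mask(c,(5,120,40),(18,255,255),(0,0,640,480))
    t=cv2.GaussianBlur(f(a)[y0:y1,x0:x1],(0,0),1);g=cv2.GaussianBlur(f(b)[y0:y1,x0:x1],(0,0),1)
    print(n,cv2.phaseCorrelate(np.float64(t),np.float64(g)))
for c in(S0,S):
    m=mask(c,(5,120,30),(18,255,255),(264,225,313,260));cols=[np.nonzero(m[:,x])[0].max() for x in range(270,308)];print("bottom rows",cols[::3])
E
```

```text
t: 16.85
eef_pos: [0.5507, 0.2164, 0.3026]
tcp_rot: [[-0.16, -0.987, 0.001], [-0.987, 0.16, 0.0], [-0.001, -0.001, -1.0]]
force: [-0.0, 0.2, -7.9]
finger_gap: 0.0191
grip_force: 58.7
t 17.85 F [-0.17 -0.09 -7.78] sd [0.44 0.39 0.48] pos [0.5505 0.2163 0.302 ] seat0-0.123 0.0549
side orange [(1070.5, array([288.5, 215.5]))] [240 150  71  95] rows mean 219.92
0 [0. 0.]
0.005 [-0.09 -1.16]
0.01 [-0.18 -2.33]
0.015 [-0.28 -3.5 ]
side ((-2.0702414408530245, -1.2745061139709897), 0.29986620308670814)
side lower ((-1.365825556224106, -0.8137452633808628), 0.6786615200079515)
top right end ((0.6496019540466573, 0.29748817843895736), 0.8393049319045297)
bottom rows [np.int64(247), np.int64(247), np.int64(246), np.int64(246), np.int64(246), np.int64(246), np.int64(246), np.int64(246), np.int64(246), np.int64(246), np.int64(246), np.int64(246), np.int64(246)]
bottom rows [np.int64(244), np.int64(244), np.int64(244), np.int64(244), np.int64(244), np.int64(244), np.int64(244), np.int64(244), np.int64(244), np.int64(244), np.int64(244), np.int64(244), np.int64(244)]
```

Lower edge is 2–2.5 px up and even all along: ~10 mm clear and level, in agreement with the force. Hold for another 2.4 s.

```bash
python3 drive.py '0 0 0 0 0 0;0 0 0 0 0 0;0 0 0 0 0 0;0 0 0 0 0 0;0 0 0 0 0 0;0 0 0 0 0 0;0 0 0 0 0 0;0 0 0 0 0 0;0 0 0 0 0 0;0 0 0 0 0 0;0 0 0 0 0 0;0 0 0 0 0 0' >/dev/null
python3 drive.py '0 0 0 0 0 0;0 0 0 0 0 0;0 0 0 0 0 0;0 0 0 0 0 0;0 0 0 0 0 0;0 0 0 0 0 0;0 0 0 0 0 0;0 0 0 0 0 0;0 0 0 0 0 0;0 0 0 0 0 0;0 0 0 0 0 0;0 0 0 0 0 0' >/dev/null
python3 f.py 10
python3 - <<'E'
from h import *;from station import robot
for n in range(2):
    S=robot.capture("side");m=mask(S,(5,120,30),(18,255,255),(264,225,313,260));print([int(np.nonzero(m[:,x])[0].max()) for x in range(270,308,4)])
T=robot.capture("top");cv2.imwrite("pics/g8.png",np.hstack([cv2.resize(c["frame"][a:a+90,b:b+120],(400,300),interpolation=cv2.INTER_CUBIC) for c,a,b in((T,220,170),(S,170,220))])[:,:,::-1])
E
```

```text
t 20.85 F [-0.06 -0.19 -7.83] sd [0.57 0.43 0.43] pos [0.5505 0.2163 0.302 ] seat0-0.123 0.0549
side orange [(1066.0, array([288.5, 215.5]))] [240 150  71  95] rows mean 219.91
[244, 244, 244, 244, 244, 244, 244, 244, 244, 244]
[244, 244, 244, 244, 244, 244, 244, 244, 244, 243]
```

```bash
python3 drive.py '0 0 .002 0 0 0;0 0 .002 0 0 0;0 0 .002 0 0 0;0 0 .002 0 0 0;0 0 .002 0 0 0;0 0 .002 0 0 0;0 0 .002 0 0 0;0 0 .003 0 0 0;0 0 .004 0 0 0;0 0 .004 0 0 0;0 0 .004 0 0 0;0 0 .004 0 0 0'
python3 drive.py '0 0 .004 0 0 0;0 0 .004 0 0 0;0 0 .004 0 0 0;0 0 .004 0 0 0;0 0 .005 0 0 0;0 0 .005 0 0 0;0 0 .005 0 0 0;0 0 .005 0 0 0;0 0 .004 0 0 0;0 0 .004 0 0 0;0 0 0 0 0 0;0 0 0 0 0 0'
python3 f.py 6
python3 - <<'E'
from h import *;from station import robot
T,S=[robot.capture(n) for n in("top","side")]
cv2.imwrite("pics/g9.png",np.hstack([cv2.resize(c["frame"][a:a+90,b:b+120],(400,300),interpolation=cv2.INTER_CUBIC) for c,a,b in((T,220,170),(S,160,220))])[:,:,::-1])
E
```

```text
t: 22.2
eef_pos: [0.5507, 0.2163, 0.2691]
tcp_rot: [[-0.16, -0.987, 0.001], [-0.987, 0.16, 0.0], [-0.0, -0.001, -1.0]]
force: [-0.2, -1.0, -5.4]
finger_gap: 0.0195
grip_force: 59.1
t: 23.4
eef_pos: [0.5506, 0.2163, 0.2251]
tcp_rot: [[-0.16, -0.987, 0.0], [-0.987, 0.16, -0.0], [0.0, -0.0, -1.0]]
force: [1.0, -0.1, -1.4]
finger_gap: 0.0193
grip_force: 59.6
t 23.7 F [-0.09 -0.01 -1.61] sd [0.64 0.66 0.33] pos [0.5506 0.2164 0.2253] seat0-0.123 -0.0218
side orange [(1017.5, array([288.5, 217. ]))] [240 150  71  97] rows mean 221.39
```

View pics/g9.png

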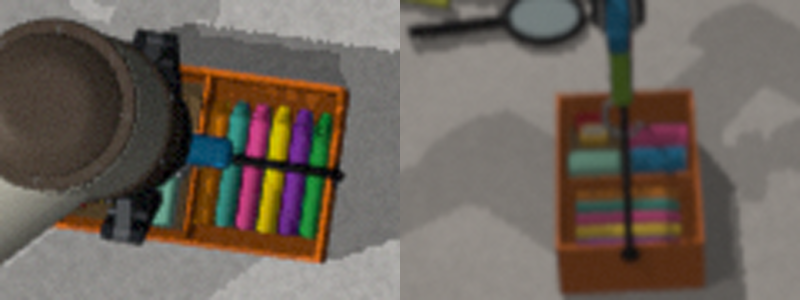

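Tray stands again (same pixels as at the start), handle upright, hook dropped below the bar. Back out towards -x, then rise.

```bash
python3 drive.py '0 .004 0 0 0 0;0 .006 0 0 0 0;0 .008 0 0 0 0;0 .01 0 0 0 0;0 .012 0 0 0 0;0 .015 0 0 0 0;0 .015 0 0 0 0;0 .015 0 0 0 0;0 0 -.015 0 0 0;0 0 -.02 0 0 0;0 0 -.02 0 0 0;0 0 0 0 0 0'
python3 - <<'E'
from h import *;from station import robot
S=robot.capture("side");S.pop("R") if 0 else None
m=mask(S,(5,150,60),(16,255,255),(230,150,360,270));print(cv2.boundingRect(m))
cv2.imwrite("pics/g10.png",cv2.resize(S["frame"][130:250,200:360],(640,480),interpolation=cv2.INTER_CUBIC)[:,:,::-1])
E
python3 go.py 0.492 -0.3071 0.2785 199.2
```

```text
t: 25.0
eef_pos: [0.4672, 0.231, 0.2832]
tcp_rot: [[-0.159, -0.987, 0.006], [-0.987, 0.159, 0.004], [-0.005, -0.005, -1.0]]
force: [0.5, -0.0, -1.6]
finger_gap: 0.0188
grip_force: 59.8
(240, 150, 71, 98)
t 25.05 pos [0.4663 0.2305 0.2811] yawY 170.83 tilt [ 0.002  0.002 -1.   ] F [-0.73 -0.46 -1.53] j6 -53.4
tool shift [ 0.5266 -0.1111  0.0013]
rz tool -28.37
```

View pics/g10.png

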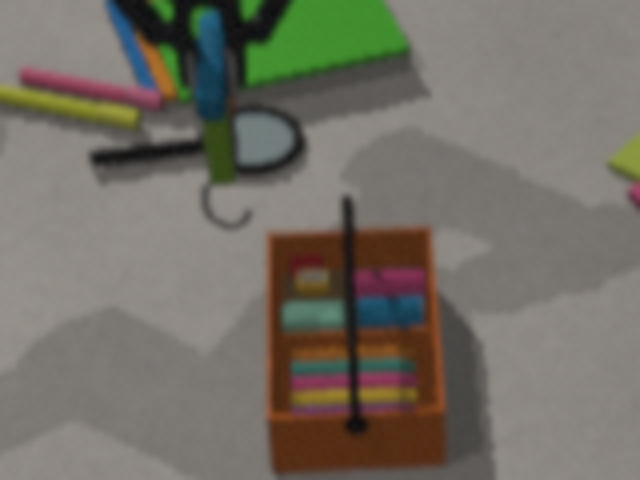

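The hook is free at (225,210) and the tray stands with its handle upright. That makes 12 viewed pictures, over the limit of 10, so from here I check by numbers only. Back to the front of the rest.

```bash
python3 drive.py '.025 -.0053 0 0 0 0;.045 -.0095 0 0 0 0;.047 -.0099 0 0 0 0;.047 -.0099 0 0 0 0;.047 -.0099 0 0 0 0;.047 -.0099 0 0 0 0;.047 -.0099 0 0 0 0;.047 -.0099 0 0 0 0;.047 -.0099 0 0 0 0;.047 -.0099 0 0 0 0;.045 -.0095 0 0 0 0;.0356 -.0075 0 0 0 0'
python3 drive.py '0 0 0 0 0 -7;0 0 0 0 0 -7;0 0 0 0 0 -7;0 0 0 0 0 -7.4;0 0 0 0 0 0;0 0 0 0 0 0;0 0 0 0 0 0'
python3 go.py 0.4935 -0.3073 0.2066 199.2
```

```text
t: 26.25
eef_pos: [0.4909, -0.3095, 0.2779]
tcp_rot: [[-0.161, -0.987, -0.003], [-0.987, 0.161, 0.001], [-0.001, 0.003, -1.0]]
force: [0.1, -0.5, -1.6]
finger_gap: 0.0193
grip_force: 59.7
t: 26.95
eef_pos: [0.4917, -0.3074, 0.2794]
tcp_rot: [[0.327, -0.945, -0.001], [-0.945, -0.327, 0.0], [-0.001, 0.001, -1.0]]
force: [0.8, 0.4, -2.1]
finger_gap: 0.0196
grip_force: 59.6
t 26.95 pos [ 0.4917 -0.3074  0.2794] yawY -160.9 tilt [-0.001  0.    -1.   ] F [ 0.85  0.4  -2.08] j6 35.1
tool shift [ 0.0005 -0.0017  0.0728]
rz tool -0.1
```

```bash
python3 drive.py '0 0 .02 0 0 -.1;0 0 .025 0 0 0;0 0 .02 0 0 0;0 0 .014 0 0 0;0 0 0 0 0 0;0 0 0 0 0 0'
python3 drive.py '.0005 -.01 0 0 0 0;0 -.015 0 0 0 0;0 -.02 0 0 0 0;0 -.02 0 0 0 0;0 -.02 0 0 0 0;0 -.015 0 0 0 0;0 -.0115 0 0 0 0;0 0 0 0 0 0;0 0 0 0 0 0'
python3 go.py 0.5974 -0.2711 0.1776 199.2
cat > w.py <<'E'
from h import *;from station import robot
c=robot.capture("wrist");A=(0,0,640,480)
print([(a,np.round(q[0],1),np.round(q[1],1),round(q[2],1)) for a,q in blobs(mask(c,(95,120,60),(115,255,255),A),300)])
print("red",[(a,np.round(q[0],1)) for a,q in blobs(mask(c,(0,130,90),(6,255,255),A)|mask(c,(172,130,90),(180,255,255),A),40)])
E
python3 w.py
```

```text
t: 27.55
eef_pos: [0.4922, -0.3078, 0.2013]
tcp_rot: [[0.33, -0.944, 0.0], [-0.944, -0.33, -0.0], [0.0, 0.0, -1.0]]
force: [-0.0, -0.8, -1.7]
finger_gap: 0.0194
grip_force: 59.6
t: 28.45
eef_pos: [0.5972, -0.2712, 0.2008]
tcp_rot: [[0.331, -0.944, -0.001], [-0.944, -0.331, 0.0], [-0.0, 0.001, -1.0]]
force: [0.2, -0.1, -2.3]
finger_gap: 0.0196
grip_force: 59.6
t 28.45 pos [ 0.5972 -0.2712  0.2008] yawY -160.7 tilt [-0.001  0.    -1.   ] F [ 0.2  -0.14 -2.33] j6 29.6
tool shift [ 0.     -0.0003  0.0232]
rz tool 0.1
[(9662.5, array([322., 313.]), array([200.,  54.]), 90.0)]
red [(358.5, array([274.5, 229. ])), (344.5, array([367.5, 229. ]))]
```

Bar (322) is centred between the lips (274.5 / 367.5). Lower it in.

```bash
python3 drive.py '0 0 .005 0 0 0;0 0 .005 0 0 0;0 0 .005 0 0 0;0 0 .004 0 0 0;0 0 .002 0 0 0;0 0 .001 0 0 0;0 0 0 0 0 0;0 0 0 0 0 0'
python3 f.py 6 | head -1
```

```text
t: 29.3
eef_pos: [0.5975, -0.2713, 0.1792]
tcp_rot: [[0.331, -0.944, 0.0], [-0.944, -0.331, -0.0], [0.0, -0.0, -1.0]]
force: [0.6, 1.3, -1.6]
finger_gap: 0.0196
grip_force: 59.6
t 29.6 F [ 0.02  0.03 -1.41] sd [0.64 0.51 0.5 ] pos [ 0.5975 -0.2713  0.1792] seat0-0.123 -0.0679
```

```bash
python3 drive.py '0 0 .001 0 0 0;0 0 .001 0 0 0;0 0 0 0 0 0;0 0 0 0 0 0'
python3 f.py 6 | head -1
```

```text
t: 30.0
eef_pos: [0.5974, -0.2713, 0.1776]
tcp_rot: [[0.331, -0.944, 0.001], [-0.944, -0.331, -0.0], [0.0, -0.0, -1.0]]
force: [-1.7, 0.5, 2.1]
finger_gap: 0.0194
grip_force: 60.1
t 30.3 F [-1.67  1.65  3.93] sd [0.46 0.72 1.05] pos [ 0.5975 -0.2713  0.1776] seat0-0.123 -0.0695
```

Contact: the bar bears on the rest. Release and withdraw.

```bash
python3 drive.py '0 0 0 0 0 0;0 0 0 0 0 0;0 0 0 0 0 0;0 0 0 0 0 0;0 0 0 0 0 0;0 0 0 0 0 0' 0.06
python3 drive.py '0 0 -.01 0 0 0;0 0 -.02 0 0 0;0 0 -.02 0 0 0;0 0 -.025 0 0 0;0 0 0 0 0 0;0 0 0 0 0 0'
python3 w.py
python3 drive.py '0 0 -.04 0 0 0;0 .04 -.02 0 0 0;0 .045 0 0 0 0;0 .045 0 0 0 0;0 .045 0 0 0 0;0 .045 0 0 0 0;0 0 0 0 0 0;0 0 0 0 0 0;0 0 0 0 0 0'
python3 - <<'E'
from h import *;from station import robot
T,S=[robot.capture(n) for n in("top","side")]
B=((95,120,60),(115,255,255))
for n,c,r,r3 in(("top",T,(400,215,480,265),(170,220,290,310)),("side",S,(315,280,365,335),(255,175,320,255))):
    print(n,[(a,np.round(q[0],1),np.round(q[1],1)) for a,q in blobs(mask(c,*B,r),50)],cv2.boundingRect(mask(c,(5,150,60),(16,255,255),r3)))
    print(n,"green",[(a,np.round(q[0],1)) for a,q in blobs(mask(c,(35,120,60),(50,255,255),(300,280,340,350) if n=="top" else (225,255,295,295)),50)])
import pickle;d=pickle.load(open("d0.pkl","rb"))
for n,c,r in(("top",d["top"],(170,220,290,310)),("side",d["side"],(255,175,320,255))): print("start",n,cv2.boundingRect(mask(c,(5,150,60),(16,255,255),r)))
E
```

```text
t: 30.9
eef_pos: [0.5973, -0.2713, 0.1769]
tcp_rot: [[0.33, -0.944, -0.0], [-0.944, -0.33, 0.0], [-0.0, 0.0, -1.0]]
force: [-0.4, 0.9, -0.0]
finger_gap: 0.06
grip_force: 0.0
t: 31.5
eef_pos: [0.5976, -0.2712, 0.2531]
tcp_rot: [[0.33, -0.944, 0.002], [-0.944, -0.33, -0.0], [0.001, -0.002, -1.0]]
force: [-0.1, 0.4, -0.5]
finger_gap: 0.0595
grip_force: 0.0
[(4611.5, array([322.5, 262. ]), array([150.,  33.]), 90.0)]
red [(215.0, array([358., 207.])), (213.5, array([287. , 207.5])), (153.5, array([290.5, 309. ])), (143.0, array([355., 309.]))]
t: 32.45
eef_pos: [0.3902, -0.3438, 0.3114]
tcp_rot: [[0.331, -0.944, -0.001], [-0.944, -0.331, 0.001], [-0.001, 0.001, -1.0]]
force: [0.7, 1.0, -0.2]
finger_gap: 0.0603
grip_force: 0.0
top [(325.0, array([439.1, 241.9]), array([ 9. , 43.4]))] (183, 235, 92, 64)
top green [(608.0, array([319.8, 314.6]))]
side [(268.5, array([341. , 308.2]), array([38.4,  9. ]))] (267, 188, 44, 60)
side green [(106.5, array([271.8, 268.4]))]
start top (182, 234, 93, 65)
start side (267, 187, 44, 60)
```

Scale and tray are both back within 1 px (about 2 mm) of where they began. Handing in.

```bash
python3 -c "
from station import robot
print(robot.close_job())"
```

```text
the job is handed in; nothing more can be done
None
```

I handed the job in at about 33 s: the tray hung level about 1 cm clear for some 4 s and read about 6.1 N (≈0.62 kg). It is back on its spot and the scale back on its rest, both within 1 px (about 2 mm) of the start, but I viewed 12 pictures against the limit of 10, and the hand-in returned no verdict.

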